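# Bring the marker into the inspection camera's view with the sprung mirror

## Robot

A 6-joint arm with a two-finger parallel gripper is mounted at the origin on a cart in front of the work surface, level with it; the furniture and walls round the work are solid. World frame = base frame: x ahead of the robot, y to its left, z up, the work surface at z = 0. Lengths are in m, angles in degrees, forces in N, time in s.
With the tool pointing down it reaches from about 0.275 to 0.85 m from the base axis. Payload 5.2 kg.
Tool frame: the origin (TCP) lies on the centre line of the jaws, within the pads' length; the fingertips stand arm.nose_length ahead of it and the grasp point (between the pads) lies 11 mm behind it (arm.nose_length is the distance from the TCP to the fingertips, in m); z points along the fingers, y is the line along which they close (so a half turn about z gives the same grasp; the last joint's range is limited). The gripper opens to 85 mm and grips with 20 to 120 N. Pads are 22 mm wide; open, the fingers measure 114 mm over their backs; the gripper's body (76 mm by 85 mm) begins 54 mm behind the grasp point. The pads swing forward as they close: fully open they stand 13 mm farther back than shut.
Start: joints at [-76.593, 14.817, 87.949, -0, 77.235, -11.62], TCP at [0.233, -0.498, 0.239] pointing down, gripper open.
Joint ranges: [-179.93, 179.93], [-52.35, 119.4], [10.71, 147.94], [-69.91, 249.91], [12.55, 155.21], [-178.61, 178.61]. Speed limits (degrees/s): [147.25, 147.25, 180, 180, 180, 180].

## Interface

Orientations are given as [roll, pitch, yaw] about the fixed x, y, z axes, in that order (R = Rz(yaw) Ry(pitch) Rx(roll)).
In Python, from station import get_obs, cams, workorder, arm gives the robot as it stands.
- The arm moves only by the tool carry_out, never from a script. Its argument "motion" is a list of rows, each a list of 5 numbers: the opening, from 0 (shut) to 1 (fully open), then the shift along the world's x, y, z in mm, then the turn about the world's z in units of 5 degrees (1.0 is 5 degrees). In form: [[grip, x, y, z, spin], ...]. A call has exactly 5 rows; each row shifts and turns the commanded pose from where the row before left it; what a row does not reach is not made up. A row lasts 1/10 s, in which the tool goes at most 50 mm and 8.59 degrees, less where a joint would pass 70% of its speed; a pose out of reach is approached as far as the arm can. A call is refused whole if a number of a shift passes 50 or a number of a turn 1, either way. A call with a gripper value outside its range is refused whole. The fingers move at their own pace and stop on an object; "force" is the grip in N (left out, the last holds). Time passes only in rows, so rows that do not move let the fingers close, or fill a call up. It gives the time, the measured TCP pose, the force, the opening and the grip force at its end, in the units of the state.
- get_obs(): the state, without advancing time (a new reading comes with each control period).
- cams.read_camera(name): name is "scene" or "top"; returns a dict with "pixels" (480x640x3 uint8, red, green, blue), "K" (3x3 intrinsics, pixels), "R" (3x3) and "t" (3): a world point X has camera coordinates R X + t. Camera axes: x right, y down, z forward; pixel columns grow to the right and rows downward; lengths in m; the calibration is good to about 2 mm. A picture is of the moment at which its call begins. There is no depth.
- workorder.sign_off(): hands the job in; it is judged then, once.
The state is a dict: "time": time; "joints": joint angles; "joint_velocities": joint speeds; "tau": joint torques, N m; "ee_pos": TCP position; "ee_rot": TCP orientation; "ft_force": force on the tool from outside, world axes, zero at the start; "torque": the same for the moment, N m; "width": finger opening in m; "finger_force": force on a finger pad.
Only numpy, scipy, OpenCV 4.12 (cv2) and the standard library are available. Lean on these libraries where they do the work, as an engineer would, in place of code of your own. Each camera call takes 0.05 s, during which the arm holds its last target. There are 200 camera calls.

## Task

First slide the mirror carriage along its track until the mirror stands squarely in front of the small camera's lens, centred on the lens axis. Then turn the mirror by the finger bar on top until the camera would see the ball-headed post (not the cone-headed one) reflected in the middle of the mirror, and finish while holding it there, because the mirror springs back if let go. Do not touch the camera or the two posts, and leave the things standing about where they are.

Things in the scene. Friction and masses are not known exactly. Their poses are not given: they have to be found in the camera images.
- mirror: Flat upright mirror in a dark steel cell (56 mm wide, 52 mm high, about 11 mm thick) that turns on an upright pivot on the carriage. Origin: centre of the glass, on the pivot axis, 68 mm above the bench. Its -x axis is the normal of the reflecting face, y runs along the glass, z is up. A spring (0.12 N m per rad) holds it square to the track (its x axis parallel to the track body's x); it can be turned up to 0.8 rad either way and springs back when let go.
- grip_bar (a point): Centre of the black finger bar on top of the mirror, on the pivot axis 54 mm above the mirror's centre (122 mm above the bench). The bar is 12 mm thick (along x), 40 mm long (along y), 28 mm high, and turns with the mirror; its underside is 14 mm above the mirror cell. Pushing it along the track slides the carriage; turning it turns the mirror.
- carriage (a joint): Position of the mirror carriage (black block 50 x 44 x 22 mm) along the track, in m: 0 in the middle, growing along the track's +y; stops at -0.062 and +0.062. It slides with about 2 N of friction and stays where it is left. At the start it is parked near the +y end, short of the stop, and has to go towards -y by 20 to 100 mm.
- track: Fixed aluminium track, 56 mm wide (x) and 200 mm long (y), with two guide rods. Origin: centre of its underside on the bench; the carriage runs along y, straight over the origin's line. The camera and posts stand on its -x side.
- lens (a point): Front of the lens of the small grey inspection camera (box 40 x 30 x 30 mm on a post, black lens 26 mm across, fixed to the bench), 68 mm above the bench, on the lens axis. Its x axis is the direction in which the camera looks: square to the track, over it at the mirror's height.
- ball (a point): Centre of the white ball, 28 mm across, that heads the ball post; 68 mm above the bench. This is the marker. The post is fixed to the bench on a 30 mm round foot, to one side of the camera.
- cone (a point): Point on the axis of the white cone (28 mm across its base, 30 mm high) that heads the other post, 13 mm above the cone's base; 68 mm above the bench. Not the marker. Fixed to the bench, on the other side of the camera; which post is on which side varies.
- sight (a point): Imaginary frame at the centre of the mirror: its x axis is the camera's line of sight after reflection in the mirror (with the mirror on the lens axis), z is up. With the mirror at rest it points straight back to the camera; it turns twice as far as the mirror, the same way. The marker is seen when this line meets the ball.
- camera: The inspection camera with its post, fixed to the bench. Origin: underside of its 38 mm round foot; x is the direction in which it looks; top 83 mm above the bench. The lens front is 42 mm ahead of the origin.
- ball_post: The ball-headed post; origin at the underside of its foot.
- cone_post: The cone-headed post; origin at the underside of its foot.
- crucible_1_mid (a point): Middle of a loose porcelain crucible, 42 mm across, 36 mm high (bystander).
- dropper_1_mid (a point): Point 28 mm up a loose amber dropper bottle with a bulb cap, 32 mm across, 94 mm high (bystander).
- titration_stand: Tall fixed stand to the right of the work, seen from the robot: an obstacle, never handled. Origin at the middle of the plan of its base plate (265 mm from front to back, 195 mm from left to right, 14 mm thick); its rod and two glass tubes rise 60 to 110 mm beyond the origin (away from the robot), carrying a clamp 0.48 to 0.59 m above the bench that reaches up to 0.1 m to either side of the rod. Swing the arm round it folded in, not across it.
- support_stand: Fixed stand with a flat base plate and a tall rod and tube behind the track: an obstacle, never handled. Origin near the middle of the underside of its plate (200 mm from front to back); the rod (11 mm) rises 0.6 m, 25 to 30 mm to the right of the origin, and a glass tube (14 mm) 0.7 m high stands 56 mm nearer to the robot than the rod.
- vial_a_mid (a point): Middle of a loose sample vial with a black cap, 23 mm across, 46 mm high (bystander).

How it is judged:
By the outcome, as a careful person would: the job done as asked, in the order asked, and still so for the second after the job is handed in, while the arm keeps its last pose, push and grip.
It also fails if it takes over 32 s, if anything falls off the work surface, if the arm or the gripper's body presses on something with over 40 N, if the wrist force passes 120 N, or if a joint passes its speed limit or range.

## Working session

There is one attempt and no reset: what is moved stays moved. The work goes in short steps, Python scripts to look and compute and a tool call to move; the robot and the scene stay as the last step left them, time stands still between calls to the robot, and variables do not carry over. Pictures are saved under pics/ and viewed, at most 10 in all, crops included, and the job is handed in when it is done.

Besides the shell and the picture viewer there is one more tool, called after "Request:" in YAML: its name, and indented under it one key for each argument. carry_out: Moves the arm, as the interface text tells. Its arguments: {"type":"object","properties":{"motion":{"type":"array","items":{"type":"array","items":{"type":"number"}}},"force":{"type":"number"}},"required":["motion"]}

```bash
mkdir -p pics; cat > h.py <<'E'
import numpy as np, cv2
from station import get_obs, cams, workorder, arm
def shot(n,f):
    c=cams.read_camera(n); cv2.imwrite('pics/'+f,c['pixels'][:,:,::-1]); np.savez('pics/'+f[:-4]+'.npz',**{k:np.array(c[k]) for k in('pixels','K','R','t')}); return c
def ray(c,u,v):
    d=c['R'].T@np.linalg.solve(c['K'],[u,v,1]); return -c['R'].T@c['t'],d
def plane(c,u,v,z):
    o,d=ray(c,u,v); return o+d*(z-o[2])/d[2]
def proj(c,X):
    p=c['K']@(c['R']@np.array(X)+c['t']); return p[:2]/p[2]
E
python3 - <<'E'
from h import *
for n in('scene','top'):
    c=shot(n,n+'0.png'); print(n,-c['R'].T@c['t'],c['R'][2],c['K'][0,0])
print(get_obs(),arm.nose_length)
E
```

```text
scene [0.0644217  0.49921746 0.71592037] [ 0.51874455 -0.45101559 -0.7262844 ] 468.71665361481405
top [0.42526228 0.14914742 0.95473558] [ 0.08601838 -0.02709801 -0.99592497] 446.1482197964181
{'time': 0.1, 'joints': array([-7.65926377e+01,  1.48564521e+01,  8.80042319e+01, -2.40068282e-04,
        7.72361675e+01, -1.16199347e+01]), 'joint_velocities': array([-0.15078049,  0.0389059 , -0.18359792,  0.05226027,  0.0585111 ,
       -0.01483814]), 'tau': array([ 3.29670031e-03, -4.46970356e+01, -2.91245466e+01, -1.18451148e-04,
        6.16840625e-03,  2.08290669e-05]), 'ee_pos': array([ 0.23258461, -0.49788993,  0.238549  ]), 'ee_rot': array([-1.79905086e+02, -1.92784641e-02,  2.50273343e+01]), 'ft_force': array([-0.19071057,  0.05384202,  0.1169892 ]), 'torque': array([-0.03319067, -0.00666161, -0.05104705]), 'finger_force': 0.0, 'width': 0.08560948094934737} 0.008
```

View pics/scene0.png

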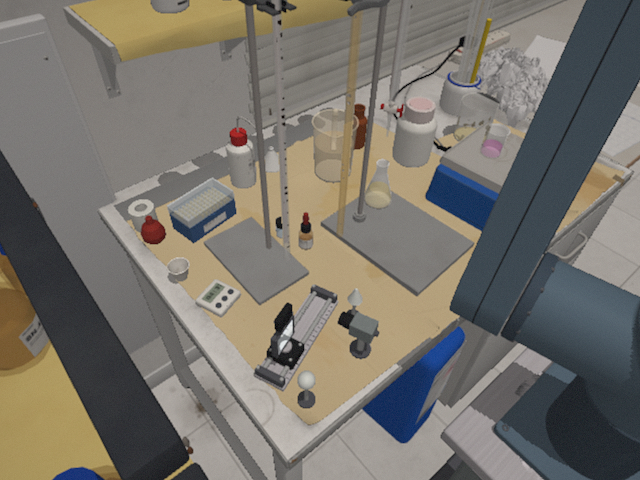

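View pics/top0.png

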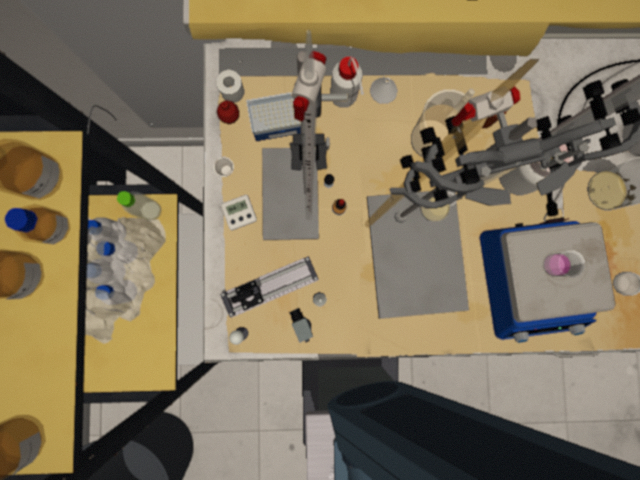

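The scene view shows the track at about (298,335), ball (306,380), camera (360,330), cone (355,297) and finger bar (285,318). The top view shows the track at (270,285), ball (238,336), camera (301,324) and cone (319,298). I'll enlarge both areas.

```bash
python3 - <<'E'
import cv2
a=cv2.imread('pics/scene0.png')[270:420,240:400]; b=cv2.imread('pics/top0.png')[245:365,205:345]
cv2.imwrite('pics/cs.png',cv2.resize(a,None,fx=4,fy=4,interpolation=cv2.INTER_CUBIC)); cv2.imwrite('pics/ct.png',cv2.resize(b,None,fx=5,fy=5,interpolation=cv2.INTER_CUBIC))
E
```

```text
(no output)
```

View pics/cs.png

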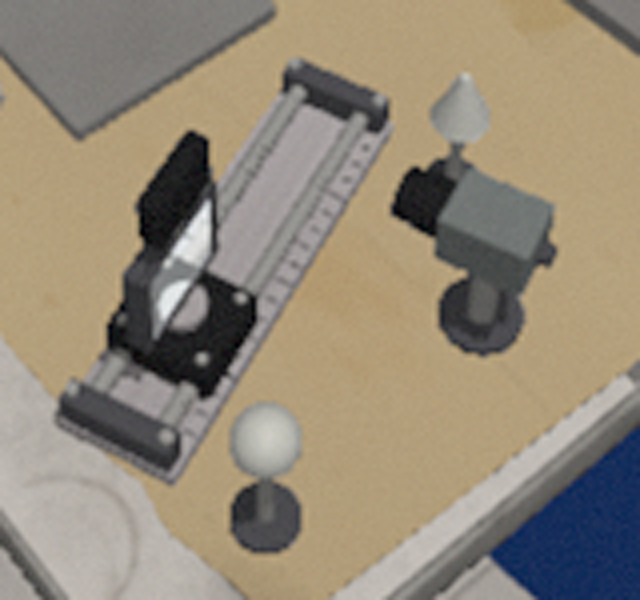

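View pics/ct.png

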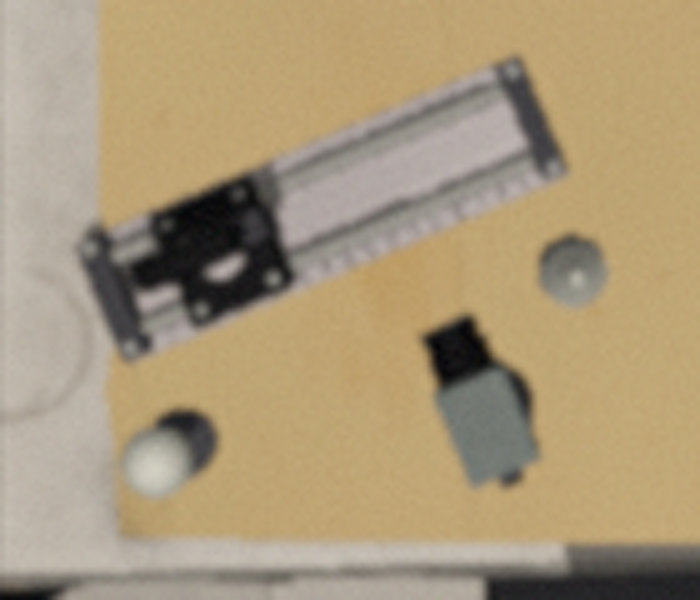

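The crops show the track ends (screws), camera box and lens, ball and cone clearly; the ball is on the left (+y) and the mirror's finger bar sits over the left part of the track. Now I'll measure.

```bash
cat > m.py <<'E'
from h import *
L=lambda f:dict(np.load('pics/'+f+'.npz'))
S=L('scene0');T=L('top0')
s=lambda p:(p[0]/4+240-.375,p[1]/4+270-.375)
t=lambda p:(p[0]/5+205-.4,p[1]/5+245-.4)
def tri(a,b):
    o1,d1=ray(S,*a);o2,d2=ray(T,*b)
    k=np.linalg.lstsq(np.c_[d1,-d2],o2-o1,rcond=None)[0]
    p,q=o1+k[0]*d1,o2+k[1]*d2
    return (p+q)/2,np.linalg.norm(p-q)
E
python3 - <<'E'
from m import *
np.set_printoptions(precision=4,suppress=True)
sc=[(70,392),(168,445),(297,67),(380,110)];tp=[(93,247),(133,347),(512,70),(553,168)]
P=[]
for a,b in zip(sc,tp):
    p,e=tri(s(a),t(b));P.append(p);print('screw',p,e)
P=np.array(P); print('centre',P.mean(0)); z=P[:,2].mean()
Q=np.array([plane(T,*t(b),z) for b in tp]);y=(Q[0]+Q[1]-Q[2]-Q[3])[:2];print('top-only centre',Q.mean(0),'yaw of y-axis',np.degrees(np.arctan2(y[1],y[0])),np.linalg.norm(y)/2)
def blob(c,win,test):
    x0,y0,x1,y1=win;im=c['pixels'][y0:y1,x0:x1];m=test(cv2.cvtColor(im,cv2.COLOR_RGB2HSV).astype(int),im.astype(int)).astype(np.uint8)
    n,l,st,ce=cv2.connectedComponentsWithStats(m);i=1+st[1:,4].argmax();k=(l==i).astype(np.uint8)
    ct=max(cv2.findContours(k,0,1)[0],key=len)
    return ce[i]+[x0,y0],st[i],ct[:,0]+[x0,y0]
w=lambda h,r:(h[...,1]<50)&(h[...,2]>110)
a=blob(S,(296,368,318,392),w);b=blob(T,(229,328,246,346),w);print(a[:2],b[:2]);print('ball',tri(a[0],b[0]))
g=lambda h,r:(h[...,1]<70)&(h[...,2]>85)&(h[...,2]<175)&(r[...,2]>=r[...,0])
b=blob(T,(288,305,316,346),g);print('box',b[1]);r=cv2.minAreaRect(b[2].astype(np.float32));print(r)
bx=np.array([plane(T,*q,.083) for q in cv2.boxPoints(r)]);print(bx,bx.mean(0))
tc=[(438,395),(497,366),(540,460),(475,487)];q=np.array([plane(T,*t(x),.083) for x in tc]);print('man T',q,q.mean(0))
sc=[(478,172),(553,205),(520,263),(438,235)];q=np.array([plane(S,*s(x),.083) for x in sc]);print('man S',q,q.mean(0))
print('cone tip',tri(s((464,75)),t((577,279))))
print('lens T',plane(T,*t((447,325)),.076),'foot S',plane(S,*s((482,318)),.004))
print('ballfoot S',plane(S,*s((266,518)),.004))
print('bar top S ends', plane(S,*s((195,135)),.136),plane(S,*s((145,205)),.136))
print('bar top T ends', plane(T,*t((245,235)),.136),plane(T,*t((140,272)),.136))
E
```

```text
screw [0.4021 0.3258 0.0264] 0.00032869335403508377
screw [0.3603 0.3092 0.0244] 0.0014374009975561613
screw [0.4709 0.1515 0.0285] 0.001650044781167166
screw [0.4303 0.1355 0.0242] 0.0009814122264398587
centre [0.4159 0.2305 0.0259]
top-only centre [0.4163 0.2308 0.0259] yaw of y-axis 111.87246855297757 0.18712866542470727
(array([306.0469, 379.6751]), array([  2,   2,  18,  21, 277], dtype=int32)) (array([235.8643, 337.2429]), array([  0,   3,  15,  13, 140], dtype=int32))
ball (array([0.3188, 0.2926, 0.0708]), np.float64(0.0006145954539628818))
box [ 5 17 15 15 49]
((299.9000244140625, 329.3000183105469), (16.54690170288086, 8.497057914733887), 63.43495178222656)
[[0.3435 0.1823 0.083 ]
 [0.3504 0.1675 0.083 ]
 [0.3219 0.1537 0.083 ]
 [0.3151 0.1685 0.083 ]] [0.3327 0.168  0.083 ]
man T [[0.3439 0.1827 0.083 ]
 [0.3545 0.1597 0.083 ]
 [0.3183 0.1438 0.083 ]
 [0.3086 0.169  0.083 ]] [0.3313 0.1638 0.083 ]
man S [[0.3502 0.1557 0.083 ]
 [0.3196 0.1433 0.083 ]
 [0.3087 0.1725 0.083 ]
 [0.3384 0.1887 0.083 ]] [0.3292 0.1651 0.083 ]
cone tip (array([0.3876, 0.1285, 0.0874]), np.float64(0.0006910635437687668))
lens T [0.3701 0.179  0.076 ] foot S [0.3299 0.1636 0.004 ]
ballfoot S [0.3191 0.2918 0.004 ]
bar top S ends [0.4062 0.256  0.136 ] [0.3929 0.2892 0.136 ]
bar top T ends [0.4079 0.2499 0.136 ] [0.3954 0.2879 0.136 ]
```

Everything agrees: the heights, the 187 mm screw span and the 42 mm from foot to lens. Track yaw is about 21.9° and its centre about (0.416, 0.2306). The carriage is at about +0.043 and has to go to about −0.030. The mirror then turns about −30.7°. First I fold the arm in.

Request:
carry_out:
  motion:
    - [1,-21,44,0,1]
    - [1,-21,44,0,1]
    - [1,-21,44,0,1]
    - [1,-20,44,0,1]
    - [1,28,36,0,1]

```text
time: 0.6
ee_pos: [0.1737, -0.2849, 0.2386]
ee_rot: [-179.9, 0.0, 49.7]
ft_force: [1.9, -1.0, -0.2]
width: 0.0857
finger_force: 0.0
```

```bash
python3 - <<'E'
from m import *
np.set_printoptions(precision=3,suppress=True)
for n,p in dict(sup_rod=(268,248),sup_tube=(288,260),tit_tube=(341,238),tit_rod=(360,217),bottle=(306,246)).items(): print(n,plane(S,*p,.012))
o=get_obs();print(o['ee_pos'],o['ee_rot'],o['joints'],o['time'])
E
```

```text
sup_rod [0.615 0.152 0.012]
sup_tube [0.563 0.14  0.012]
tit_tube [0.542 0.018 0.012]
tit_rod [ 0.564 -0.057  0.012]
bottle [0.57  0.089 0.012]
[ 0.174 -0.285  0.239] [-179.865    0.038   49.716] [-77.905  -8.802 113.313  -0.116  75.573 -37.592] 0.6
```

Request:
carry_out:
  motion:
    - [1,30,37,0,1]
    - [1,30,37,0,1]
    - [1,30,37,0,1]
    - [1,30,37,0,1]
    - [1,25,37,0,1]

```text
time: 1.1
ee_pos: [0.3236, -0.0996, 0.2394]
ee_rot: [179.9, 0.0, 75.2]
ft_force: [1.1, -1.6, -0.7]
width: 0.0854
finger_force: 0.0
```

Request:
carry_out:
  motion:
    - [1,0,48,0,1]
    - [1,0,48,0,1]
    - [1,0,48,0,1]
    - [1,0,48,0,1]
    - [1,6,46,0,1]

```text
time: 1.6
ee_pos: [0.3275, 0.1387, 0.2393]
ee_rot: [180.0, 0.0, 100.3]
ft_force: [1.4, -1.0, 0.3]
width: 0.0855
finger_force: 0.0
```

Request:
carry_out:
  motion:
    - [1,24,43,0,0.8]
    - [1,24,43,0,0.8]
    - [1,24,44,0,0.8]
    - [1,0,0,-30,0]
    - [1,0,0,0,0]

```text
time: 2.1
ee_pos: [0.3982, 0.2667, 0.2056]
ee_rot: [-179.5, -0.0, 112.2]
ft_force: [-0.7, -1.0, -0.6]
width: 0.0858
finger_force: 0.0
```

```bash
python3 - <<'E'
from h import *
c=shot('scene','s1.png');d=shot('top','t1.png');o=get_obs();print(o['ee_pos'],o['ee_rot'],o['time'])
a=cv2.imread('pics/s1.png')[240:420,220:390];b=cv2.imread('pics/t1.png')[225:365,205:345]
r=lambda i:cv2.resize(i,(400,int(400*i.shape[0]/i.shape[1])),interpolation=cv2.INTER_CUBIC)[:400]
cv2.imwrite('pics/c1.png',np.hstack([r(a),r(b)]))
E
```

```text
[0.39949451 0.26598012 0.20865241] [-1.79802115e+02  6.58530716e-03  1.12023617e+02] 2.2
```

View pics/c1.png

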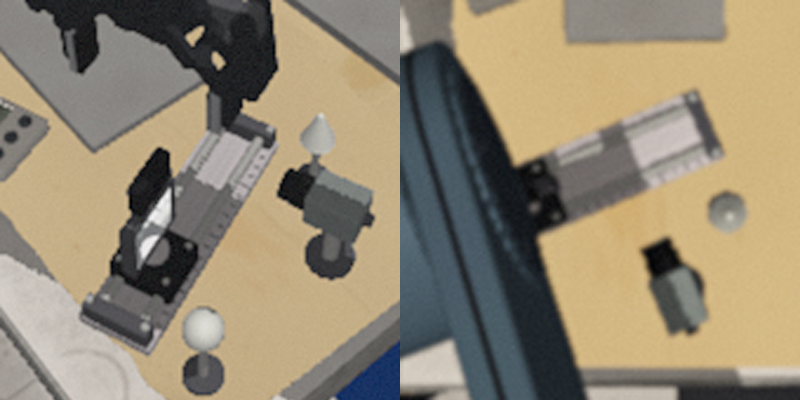

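The left fingertip at (75,45) and right at (225,110) straddle the bar line, well above it, with nothing in the way. I'll descend.

Request:
carry_out:
  motion:
    - [1,2,4,-30,0]
    - [1,0,0,-35,0]
    - [1,0,0,-30,0]
    - [1,0,0,0,0]
    - [1,0,0,0,0]

```text
time: 2.7
ee_pos: [0.4031, 0.27, 0.1157]
ee_rot: [180.0, 0.0, 112.0]
ft_force: [0.1, -0.1, -0.4]
width: 0.0854
finger_force: 0.0
```

Request:
carry_out:
  motion:
    - [0.5,0,0,0,0]
    - [0.3,0,0,0,0]
    - [0.2,0,0,0,0]
    - [0,0,0,0,0]
    - [0,0,0,0,0]
  force: 40

```text
time: 3.2
ee_pos: [0.4018, 0.2702, 0.1146]
ee_rot: [-179.9, 0.0, 112.0]
ft_force: [-14.7, -6.5, 23.0]
width: 0.0121
finger_force: 25.7
```

Request:
carry_out:
  motion:
    - [0,0,0,0,0]
    - [0,0,0,0,0]
    - [0,0,0,0,0]
    - [0,0,0,0,0]
    - [0,0,0,0,0]

```text
time: 3.7
ee_pos: [0.4011, 0.27, 0.1148]
ee_rot: [-179.8, 0.0, 112.1]
ft_force: [-7.1, -3.4, 9.4]
width: 0.0112
finger_force: 39.1
```

Request:
carry_out:
  motion:
    - [0,5,-13,0,0]
    - [0,5,-14,0,0]
    - [0,5,-14,0,0]
    - [0,5,-13,0,0]
    - [0,5,-13,0,0]

```text
time: 4.2
ee_pos: [0.4277, 0.2035, 0.1148]
ee_rot: [180.0, -0.0, 112.0]
ft_force: [-2.3, 2.2, 4.6]
width: 0.0118
finger_force: 39.0
```

Request:
carry_out:
  motion:
    - [0,0,0,0,0]
    - [0,0,0,0,0]
    - [0,0,0,0,0]
    - [0,0,0,0,0]
    - [0,0,0,0,0]

```text
time: 4.7
ee_pos: [0.428, 0.203, 0.1148]
ee_rot: [180.0, 0.1, 112.0]
ft_force: [-2.2, -3.0, 4.8]
width: 0.0117
finger_force: 39.3
```

```bash
python3 - <<'E'
from h import *
c=shot('scene','s2.png');d=shot('top','t2.png');o=get_obs();print(o['ee_pos'],o['ee_rot'],o['time'],o['ft_force'])
a=cv2.imread('pics/s2.png')[275:395,250:370];b=cv2.imread('pics/t2.png')[250:350,220:320]
r=lambda i:cv2.resize(i,(400,400),interpolation=cv2.INTER_CUBIC)
cv2.imwrite('pics/c2.png',np.hstack([r(a),r(b)]))
E
```

```text
[0.42793626 0.20302621 0.11482229] [1.79980938e+02 7.03587314e-02 1.12041726e+02] 4.8 [-1.82201422 -2.86963417  5.27301184]
```

View pics/c2.png

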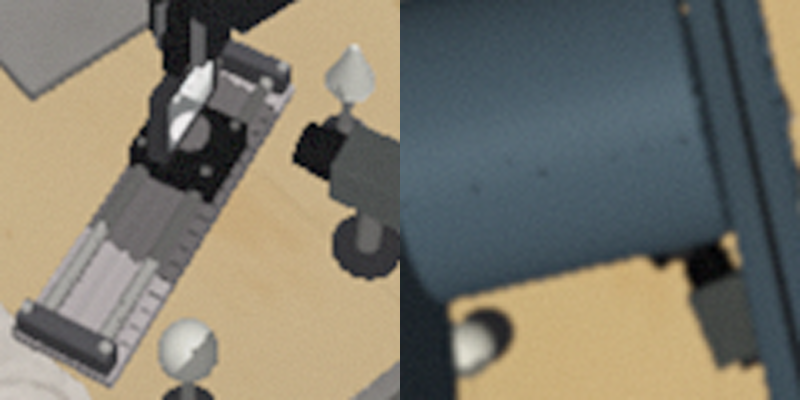

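The picture shows the carriage slid, with its lens-side screws visible at crop (235,126) and (206,171); the top view is hidden by the arm. I'll use the screws to get the carriage position.

```bash
python3 - <<'E'
from m import *
np.set_printoptions(precision=4,suppress=True)
th=np.radians(21.9);v=np.array([-np.sin(th),np.cos(th)]);u=np.array([np.cos(th),np.sin(th)]);C=np.array([.4161,.2307])
uv=lambda p:np.array([(p[:2]-C)@u,(p[:2]-C)@v,p[2]])
A=[tri(s((241,298)),t((275,278))),tri(s((202,359)),t((203,308)))]
for p,e in A: print(uv(p),e)
z=np.mean([p[2] for p,e in A])
q=[uv(plane(T,*t(x),z)) for x in[(275,278),(203,308),(245,193),(165,225)]];print('top all4',np.mean(q,0),z)
for x in[(241,298),(202,359)]:print('before S',uv(plane(S,*s(x),z)))
c2=lambda p:(p[0]*.3+250-.35,p[1]*.3+275-.35)
S2=dict(np.load('pics/s2.npz'))
for x in[(235,126),(206,171)]:print('after S',uv(plane(S2,*c2(x),z)))
# end-block screws in the same scene view, for a same-view reference
for x in [(25,304),(108,350),(266,82)]: print('end S',uv(plane(S2,*c2(x),.0259)))
for n,p in dict(boxT=(.3313,.1638,0),boxS=(.3292,.1651,0),lensT=(.3701,.179,0),footS=(.3299,.1636,0),ball=(.3188,.2926,0),ballfoot=(.3191,.2918,0),tcp=(.4279,.2030,0)).items():print(n,uv(np.array(p)))
E
```

```text
[-0.019   0.0282  0.0364] 0.0006782055204077501
[-0.0188  0.0598  0.0356] 0.0008087281436288635
top all4 [-0.0001  0.0441  0.036 ] 0.036012267005296916
before S [-0.0192  0.0279  0.036 ]
before S [-0.0193  0.0598  0.036 ]
after S [-0.0191 -0.0439  0.036 ]
after S [-0.019  -0.0123  0.036 ]
end S [0.0245 0.0907 0.0259]
end S [-0.0231  0.0919  0.0259]
end S [-0.0173 -0.0839  0.0259]
boxT [-0.1036 -0.0304  0.    ]
boxS [-0.1051 -0.0285  0.    ]
lensT [-0.062  -0.0308  0.    ]
footS [-0.105  -0.0301  0.    ]
ball [-0.0672  0.0937  0.    ]
ballfoot [-0.0672  0.0929  0.    ]
tcp [ 0.0006 -0.0301  0.    ]
```

The carriage is at −0.028 and the lens axis at about −0.030, so it needs 1.8 mm more.

Request:
carry_out:
  motion:
    - [0,0.7,-1.7,0,0]
    - [0,0,0,0,0]
    - [0,0,0,0,0]
    - [0,0,0,0,0]
    - [0,0,0,0,0]
  force: 60

```text
time: 5.3
ee_pos: [0.4284, 0.2019, 0.1149]
ee_rot: [180.0, 0.0, 112.0]
ft_force: [-3.1, -0.5, 6.1]
width: 0.0113
finger_force: 62.9
```

Request:
carry_out:
  motion:
    - [0,-0.2,0,0,-0.8]
    - [0,-0.2,0,0,-0.8]
    - [0,-0.2,0,0,-0.8]
    - [0,-0.1,0,0,-0.8]
    - [0,-0.1,0,0,-0.8]

```text
time: 5.8
ee_pos: [0.4278, 0.2017, 0.1149]
ee_rot: [180.0, 0.0, 91.9]
ft_force: [-2.9, -2.3, 5.2]
width: 0.0109
finger_force: 62.8
```

Request:
carry_out:
  motion:
    - [0,-0.1,0,0,-0.8]
    - [0,-0.1,0,0,-0.8]
    - [0,0,0,0,-0.57]
    - [0,0,0,0,0]
    - [0,0,0,0,0]

```text
time: 6.3
ee_pos: [0.4275, 0.2016, 0.1149]
ee_rot: [180.0, 0.0, 81.2]
ft_force: [-3.3, -1.2, 5.5]
width: 0.0111
finger_force: 62.8
```

```bash
python3 - <<'E'
from h import *
c=shot('scene','s3.png');o=get_obs();print(o['ee_pos'],o['ee_rot'],o['time'],o['ft_force'],o['torque'])
a=cv2.imread('pics/s3.png')[275:395,250:370]
cv2.imwrite('pics/c3.png',cv2.resize(a,(600,600),interpolation=cv2.INTER_CUBIC))
E
```

```text
[0.42749592 0.20161808 0.11487556] [1.79960749e+02 3.15381785e-02 8.12074047e+01] 6.35 [-3.03466138 -0.07395555  5.7469181 ] [-0.25935896  0.07932595  0.06192408]
```

View pics/c3.png

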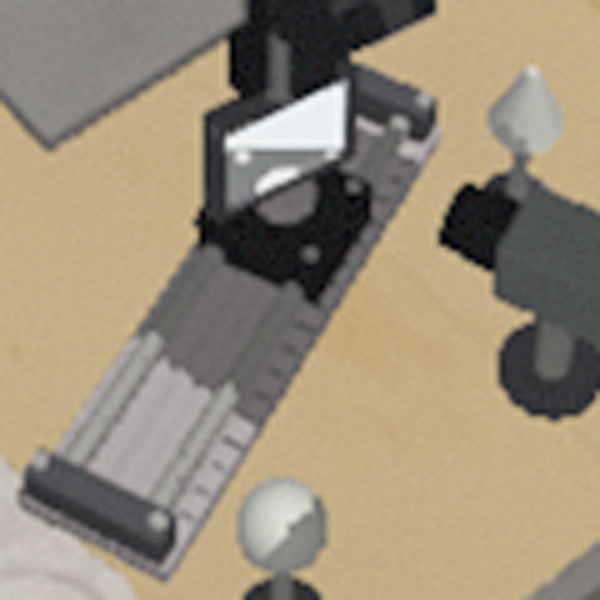

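The mirror has turned towards the ball, and the spring torque of 0.062 N m matches the 0.064 expected. The carriage screws are at crop (355,187) and (310,254). One check of the carriage position.

```bash
python3 - <<'E'
from m import *
th=np.radians(21.9);v=np.array([-np.sin(th),np.cos(th)]);C=np.array([.4161,.2307])
S3=dict(np.load('pics/s3.npz'))
im=S3['pixels'][275:395,250:370].astype(float).mean(2)
r=[]
for x in[(355,187),(310,254)]:
    p=np.array(x)/5-.4; x0,y0=np.round(p).astype(int); w=im[y0-2:y0+3,x0-2:x0+3]; w=np.clip(w-np.median(w),0,None); yy,xx=np.mgrid[y0-2:y0+3,x0-2:x0+3]
    q=[(w*xx).sum()/w.sum(),(w*yy).sum()/w.sum()]
    r.append([(plane(S3,k[0]+250,k[1]+275,.036)[:2]-C)@v for k in(p,q)])
print(np.array(r),np.mean(r,0))
E
```

```text
[[-0.0451434  -0.04671504]
 [-0.01338262 -0.01371243]] [-0.02926301 -0.03021373]
```

The carriage is at about −0.030, on the lens axis. The tool yaw of 81.2° puts the mirror at the angle needed for the ball, so I'll hand it in while holding.

```bash
python3 -c "
from station import workorder
print(workorder.sign_off())"
```

```text
the job is handed in; nothing more can be done
None
```

I slid the mirror to within about 1 mm of the measured lens axis, turned it about 30.8° towards the ball post, and handed the job in at about 6.4 s with the gripper still holding it. The aim on the ball comes from measured positions and the tool angle, not from a view through the inspection camera, and the hand-in gave no verdict.

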